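# Slide the parts trays home into their docks

### The job

Tidy the workbench: each of the two wooden parts trays has one dock that fits it in width and height. Slide each tray along the bench into its own dock, front end facing out, until it is fully home against the stop at the back. The trays hold small fittings, so keep them level and on the bench rather than lifting them, and leave the other things on the bench where they are.

Things in the scene. Friction and masses are not known exactly. Their poses are not given: they have to be found in the camera images.
- wide_tray: wide, low tray, loose, open, plywood: 100 mm long (x), 92 wide (y), 30 high, walls 7 mm, divider 12 mm beyond the middle, 0.25-0.5 kg, fittings fixed inside. Plain upright outer faces. Origin: centre of underside; x runs from front to back, z up. Starts on the bench outside the docks, to the left or right, nearer the robot than their mouths, its front within 0.35 rad of facing the robot
- narrow_tray: narrow, tall tray, loose, open, plywood: 100 mm long (x), 58 wide (y), 46 high, walls 7 mm, divider 12 mm beyond the middle, 0.25-0.5 kg, fittings fixed inside. Plain upright outer faces. Origin: centre of underside; x runs from front to back, z up. Starts on the bench outside the docks, to the left or right, nearer the robot than their mouths, its front within 0.35 rad of facing the robot
- wide_dock: wide, low dock, wood, fixed to the bench: channel 99 mm wide between 10 mm walls, closed 95 mm inside by a stop. A 7 mm cover strip spans its first 36 mm, 37 mm clear below; open above beyond it. Splayed cheeks reach 18 mm before the mouth, widening it 11 mm a side. Origin: middle of mouth on the bench; x points into the dock, within 0.12 rad of straight ahead of the robot; z up
- narrow_dock: narrow, tall dock, wood, fixed to the bench: channel 65 mm wide between 10 mm walls, closed 95 mm inside by a stop. A 7 mm cover strip spans its first 36 mm, 53 mm clear below; open above beyond it. Splayed cheeks reach 18 mm before the mouth, widening it 11 mm a side. Origin: middle of mouth on the bench; x points into the dock, within 0.12 rad of straight ahead of the robot; z up
- wide_tray_front (a point): middle of the wide tray's front (-x) outer face, which carries a thin flat brass label frame; 50 mm from the tray's centre, at half its height
- narrow_tray_front (a point): middle of the narrow tray's front (-x) outer face, which carries a thin flat brass label frame; 50 mm from the tray's centre, at half its height
- wide_dock_stop (a point): middle of the stop wall at the back of the wide dock, 95 mm inside the mouth; the wide tray is home when its back (+x) face rests on it, its centre 45 mm inside the mouth and its front 5 mm out of it
- narrow_dock_stop (a point): middle of the stop wall at the back of the narrow dock, 95 mm inside the mouth; the narrow tray is home when its back (+x) face rests on it, its centre 45 mm inside the mouth and its front 5 mm out of it
- tape_roll: bystander, to be left alone: roll of masking tape lying flat
- glue: bystander, to be left alone: glue bottle
- sanding_block: bystander, to be left alone: sanding block
- screwdriver: bystander, to be left alone: screwdriver
- tape_measure: bystander, to be left alone: tape measure
- try_square: bystander, to be left alone: try square
- pencil_mug: bystander, to be left alone: mug
Mind the look-alikes: they are no part of the job. Leave any red look-alike of the narrow_tray alone. What is shaped like the wide_tray but green or purple is not meant.

How it is judged:
By the outcome, as a careful person would: the job done as asked, in the order asked, and still so for the second after the job is handed in, with the robot touching nothing.
It also fails if it takes over 72 s, if anything falls off the work surface, if the arm or the gripper's body presses on something with over 40 N, if the wrist force passes 120 N, or if a joint passes its speed limit or range.

### The arm

A 7-joint arm with a two-finger parallel gripper is mounted at the origin on the work surface. World frame = base frame: x ahead of the robot, y to its left, z up, the work surface at z = 0. Lengths are in m, angles in rad, forces in N, time in s.
With the tool pointing down it reaches from about 0.4 to 0.85 m from the base axis. Payload 10.4 kg.
Tool frame: the origin (TCP) lies on the centre line of the jaws, within the pads' length; the fingertips stand r.tip_extent ahead of it and the grasp point (between the pads) lies 3 mm ahead of it (r.tip_extent is the distance from the TCP to the fingertips, in m); z points along the fingers, y is the direction in which the jaws open and shut (so a half turn about z gives the same grasp; the last joint's range is limited). The gripper opens to 87 mm and grips with 3 to 60 N. Pads are 19 mm wide; open, the fingers measure 117 mm over their backs; the gripper's body (75 mm by 190 mm) begins 51 mm behind the grasp point.
Start: joints at [-1.309, 0.332, -0.065, 1.46, 0.022, 1.35, -0.088], TCP at [0.176, 0.6, 0.245] pointing down, gripper open.
Joint ranges: [-2.6, 2.6], [-0.5, 2.12], [-1.47, 1.34], [0.16, 2.42], [-1.27, 4.41], [0.06, 2.06], [-2.6, 2.6]. Speed limits (rad/s): [2.22, 2.22, 2.79, 2.79, 3.14, 3.14, 3.14].

### API

Orientations are given as a unit quaternion [x, y, z, w].
In Python, from bench import r gives the robot as it stands. The module is installed in compiled form; this text tells all that it offers.
- The arm moves only by the shell command python3 -m jog 'ROWS' [FORCE]. ROWS is JSON, a list of rows, each a list of 5 numbers: the shift along the tool's x, y, z in cm, then the turn about the tool's z in rad, then the closure, from 0 (fully open) to 1 (shut). A call has exactly 10 rows; each row shifts and turns the pose as measured when the row begins, along the tool's axes as they then stand; what a row does not reach is not made up. A row lasts 1/10 s, in which the tool goes at most 50 mm and 8.59 degrees, less where a joint would pass 70% of its speed; a pose out of reach is approached as far as the arm can. A call with a gripper value outside its range is refused whole. The fingers move at their own pace and stop on an object; FORCE is the grip in N (left out, the last holds). Time passes only in rows, so rows that do not move let the fingers close, or fill a call up. It gives the time, the measured TCP pose, the force and the opening at its end, in the units of the state.
- r.read_state(): the state, without advancing time (a new reading comes with each control period).
- r.camera(name): name is "scene" or "top" or "wrist"; returns a dict with "pixels" (480x640x3 uint8, red, green, blue), "fx", "fy", "cx", "cy" (pixels), "camera_from_world" (4x4, takes a point from world to camera coordinates). Camera axes: x right, y up, looking along -z (the intrinsics and any distortion apply to the point x, -y, -z); pixel columns grow to the right and rows downward; lengths in m; the calibration is good to about 2 mm. The wrist camera is an equidistant fisheye: a pixel r from the principal point sees the ray r / f radians off the axis. A picture is of the moment at which its call begins. There is no depth.
- r.close_job(): hands the job in, once; it reports no verdict.
The state is a dict: "time": time; "joint_positions": joint angles; "joint_vel": joint speeds; "joint_torque": joint torques, N m; "ee_pos": TCP position; "eef_rot": TCP orientation; "ft_force": force on the tool from outside, world axes, zero at the start; "torque": the same for the moment, N m; "width": finger opening in m.
Only numpy, scipy, OpenCV 4.12 (cv2) and the standard library are available. Lean on these libraries where they do the work, as an engineer would, in place of code of your own. Each camera call takes 0.05 s, during which the arm holds its last target. There are 200 camera calls.

## Working session

There is one attempt and no reset: what is moved stays moved. The work goes in short steps, Python scripts to look and compute and a shell command to move; the robot and the scene stay as the last step left them, time stands still between calls to the robot, and variables do not carry over. Pictures are saved under pics/ and viewed, about 8 in all and at most 12, crops included, and the job is handed in when it is done.

```bash
mkdir -p pics; cat > h.py <<'E'
from bench import r
import numpy as np, cv2
def snap(n,f,crop=None,s=1):
    c=r.camera(n); im=c["pixels"][:,:,::-1]
    np.savez('pics/'+f+'.npz',**{k:c[k] for k in c})
    if crop: im=im[crop[1]:crop[3],crop[0]:crop[2]]
    if s!=1: im=cv2.resize(im,None,fx=s,fy=s,interpolation=cv2.INTER_CUBIC)
    cv2.imwrite('pics/'+f+'.png',im); return c
def p2w(c,u,v,z):
    T=np.linalg.inv(c["camera_from_world"]); d=np.array([(u-c["cx"])/c["fx"],-(v-c["cy"])/c["fy"],-1.])
    d=T[:3,:3]@d; o=T[:3,3]; return o+d*(z-o[2])/d[2]
def w2p(c,p):
    q=c["camera_from_world"]@np.append(p,1); return c["cx"]+c["fx"]*q[0]/-q[2], c["cy"]-c["fy"]*q[1]/-q[2]
E
python3 - <<'E'
from h import *
for n in("top","scene"):
    c=snap(n,n+"0"); print(n,c["fx"],c["cx"],c["cy"],np.linalg.inv(c["camera_from_world"]).round(3))
s=r.read_state(); print(s["ee_pos"],s["eef_rot"],r.tip_extent,s["width"],s["time"])
E
```

```text
top 573.9105594222782 321.72402310292574 242.47166135985748 [[-2.600e-02  9.910e-01 -1.280e-01  2.750e-01]
 [-1.000e+00 -2.600e-02  3.000e-03 -1.000e-03]
 [-0.000e+00  1.280e-01  9.920e-01  1.918e+00]
 [ 0.000e+00  0.000e+00  0.000e+00  1.000e+00]]
scene 586.6478727424306 321.7536403427235 238.73949030708891 [[ 1.000e-02 -7.470e-01  6.650e-01  1.558e+00]
 [ 1.000e+00  6.000e-03 -8.000e-03 -1.500e-02]
 [ 1.000e-03  6.650e-01  7.470e-01  1.198e+00]
 [ 0.000e+00  0.000e+00  0.000e+00  1.000e+00]]
[0.17549649 0.59952875 0.24385022] [ 1.41889798e-01  9.89882271e-01 -6.08327269e-04 -7.35959095e-05] 0.022 0.08667613810727007 0.1
```

View pics/top0.png

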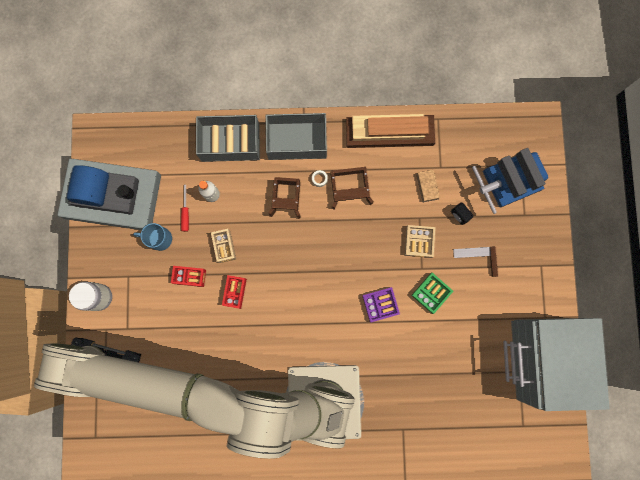

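View pics/scene0.png

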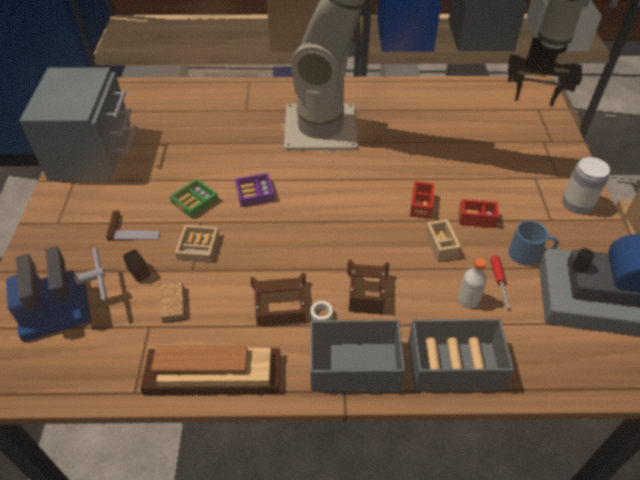

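Top view: narrow tray at about (222,246), wide tray (420,241). Narrow dock is at (284,197) and wide dock at (350,187), with the tape roll between them. Enlarging.

```bash
python3 - <<'E'
import cv2
im=cv2.imread('pics/top0.png')
cv2.imwrite('pics/z1.png',cv2.resize(im[160:270,200:330],None,fx=6,fy=6,interpolation=cv2.INTER_CUBIC)[:600])
im=im[160:260,318:448]
cv2.imwrite('pics/z2.png',cv2.resize(im,None,fx=6,fy=6,interpolation=cv2.INTER_CUBIC))
E
```

```text
(no output)
```

View pics/z1.png

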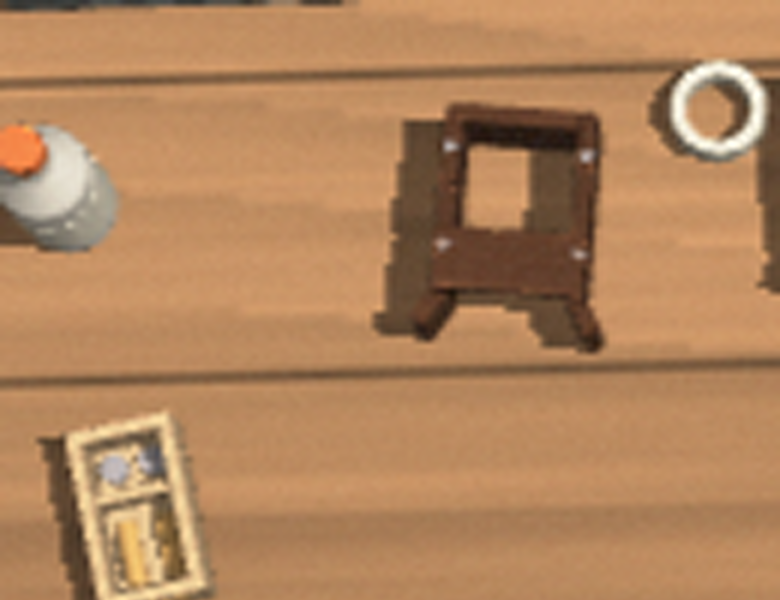

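View pics/z2.png

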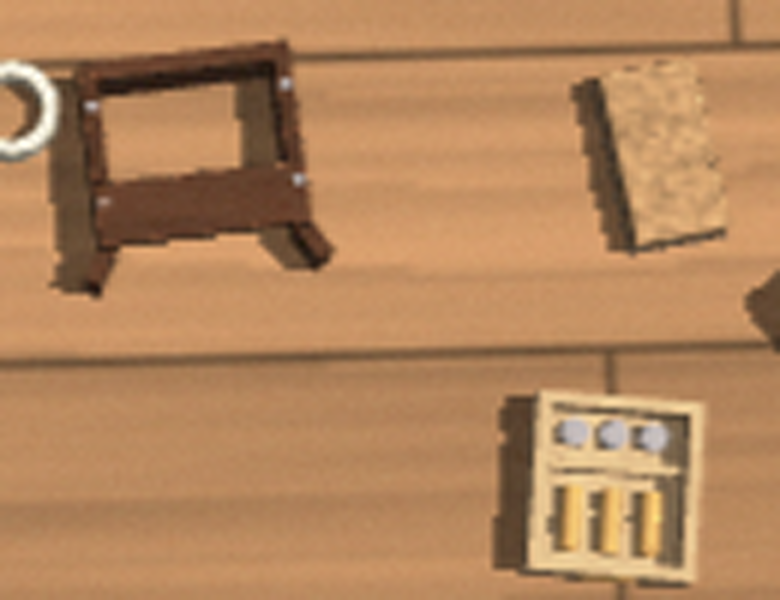

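```bash
python3 - <<'E'
from h import *
c=dict(np.load('pics/top0.npz'))
def q(name,pts,off,z):
    P=np.array([p2w(c,off[0]+u/6-.4,off[1]+v/6-.4,z)[:2] for u,v in pts]) # BL BR FR FL
    BL,BR,FR,FL=P; d=(BL+BR-FR-FL)/2; e=(BL+FL-BR-FR)/2
    print(name,P.round(3).tolist(),'ctr',P.mean(0).round(4),'L',np.linalg.norm(d).round(4),'W',np.linalg.norm(e).round(4),'yawx',np.arctan2(d[1],d[0]).round(3),'yawy',np.arctan2(-e[0],e[1]).round(3),'frontmid',((FR+FL)/2).round(4))
q('ntray',[(67,435),(170,411),(213,590),(100,602)],(200,160),.046)
q('wtray',[(538,390),(705,405),(692,583),(525,570)],(318,160),.030)
q('ndock',[(447,103),(598,115),(583,297),(430,290)],(200,160),.060)
q('wdock',[(78,66),(288,40),(308,222),(100,245)],(318,160),.044)
E
```

```text
ntray [[0.56, 0.358], [0.571, 0.302], [0.472, 0.279], [0.467, 0.34]] ctr [0.5174 0.3196] L 0.0982 W 0.0598 yawx 0.209 yawy 0.141 frontmid [0.4694 0.3094]
wtray [[0.57, -0.293], [0.559, -0.385], [0.46, -0.373], [0.47, -0.281]] ctr [ 0.5149 -0.3331] L 0.1003 W 0.0925 yawx -0.12 yawy -0.111 frontmid [ 0.4651 -0.3271]
ndock [[0.737, 0.145], [0.728, 0.062], [0.626, 0.073], [0.633, 0.156]] ctr [0.6811 0.1092] L 0.1038 W 0.0838 yawx -0.103 yawy -0.09 frontmid [0.6295 0.1145]
wdock [[0.757, -0.043], [0.769, -0.16], [0.665, -0.168], [0.655, -0.052]] ctr [ 0.7119 -0.1056] L 0.1031 W 0.1171 yawx 0.081 yawy 0.093 frontmid [ 0.6605 -0.1098]
```

```bash
cat >> h.py <<'E'
def go(x,y,z,yaw,s=None):
    """shift (cm, tool axes now) and turn to reach world pose; yaw = tool y direction minus 90deg. Also after the turn."""
    from scipy.spatial.transform import Rotation as R
    s=s or r.read_state(); M=R.from_quat(s["eef_rot"]).as_matrix(); d=np.array([x,y,z])-s["ee_pos"]
    t=-((yaw-(np.arctan2(M[1,1],M[0,1])-np.pi/2)+np.pi)%(2*np.pi)-np.pi)
    print('now',s["ee_pos"].round(4),'yaw',round(np.arctan2(M[1,1],M[0,1])-np.pi/2,3),'tilt',M[:,2].round(3),'shift cm',(M.T@d*100).round(2),'turn',round(t,3),
      'shift after turn',((M@R.from_euler('z',t).as_matrix()).T@d*100).round(2),'F',np.round(s["ft_force"],1),'w',round(s["width"],4),'t',s["time"])
E
python3 -c "
from h import *
go(.483,.3132,.12,.185)"
```

```text
now [0.1755 0.5995 0.2439] yaw -0.285 tilt [-0.    -0.001 -1.   ] shift cm [-37.56 -18.83  12.41] turn -0.47 shift after turn [-24.97 -33.79  12.41] F [-1.  -1.1  0.1] w 0.0867 t 0.1
```

```bash
python3 -m jog '[[0,0,0,-0.118,0],[0,0,0,-0.118,0],[0,0,0,-0.118,0],[0,0,0,-0.118,0],[-2.5,-3.4,0,0,0],[-2.5,-3.4,0,0,0],[-2.5,-3.4,0,0,0],[-2.5,-3.4,0,0,0],[-2.5,-3.4,0,0,0],[-2.5,-3.4,0,0,0]]'; python3 -c "
from h import *
go(.483,.3132,.12,.185)"
```

```text
time: 1.1
ee_pos: [0.3632, 0.4278, 0.2386]
eef_rot: [-0.11, 0.994, -0.003, -0.004]
ft_force: [1.0, 1.0, -0.1]
width: 0.0872
now [0.3632 0.4278 0.2386] yaw 0.221 tilt [-0.006 -0.008 -1.   ] shift cm [ -9.27 -13.74  11.87] turn 0.036 shift after turn [ -9.76 -13.39  11.87] F [ 1.   1.  -0.1] w 0.0872 t 1.1
```

Then a wrist look from above the tray to check the grasp.

```bash
python3 -m jog '[[-2.3,-3.4,2,0.009,0],[-2.3,-3.4,2,0.009,0],[-2.3,-3.4,2,0.009,0],[-2.3,-3.2,2,0.009,0],[0,0,2,0,0],[0,0,1.5,0,0],[0,0,0,0,0],[0,0,0,0,0],[0,0,0,0,0],[0,0,0,0,0]]'; python3 -c "
from h import *
go(.483,.3132,.12,.185)
c=snap('wrist','w1'); print(c['fx'],c['cx'],c['cy'],np.linalg.inv(c['camera_from_world']).round(3))"
```

```text
time: 2.1
ee_pos: [0.4891, 0.3022, 0.1201]
eef_rot: [-0.086, 0.996, -0.004, -0.003]
ft_force: [0.6, -0.0, 0.1]
width: 0.0869
now [0.4891 0.3022 0.1201] yaw 0.173 tilt [-0.005 -0.009 -1.   ] shift cm [0.42 1.19 0.01] turn -0.012 shift after turn [0.4  1.2  0.01] F [ 0.6 -0.   0.1] w 0.0869 t 2.1
371.64829954431775 325.7460904319286 233.60635066117374 [[-0.171 -0.952 -0.252  0.419]
 [ 0.985 -0.167 -0.035  0.291]
 [-0.009 -0.255  0.967  0.261]
 [ 0.     0.     0.     1.   ]]
```

View pics/w1.png

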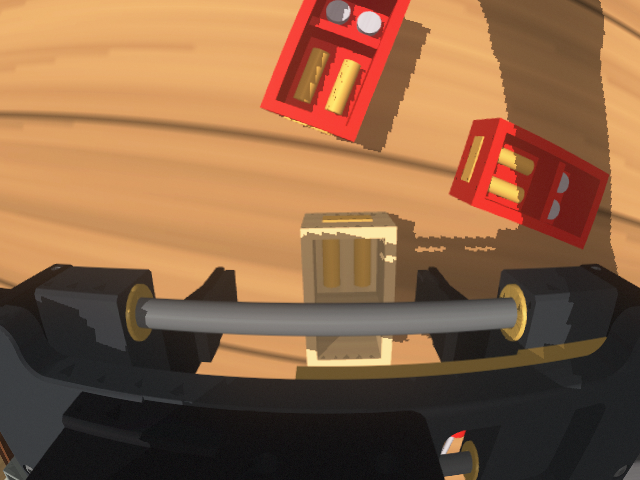

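The wrist view shows the tray's front-top edge at about (301,233)–(397,227), with the brass label at (348,220). The right side edge runs down to about (391,365) and the left to (308,365). Fingers straddle the tray.

```bash
cat >> h.py <<'E'
def fish(c,u,v,z):
    T=np.linalg.inv(c["camera_from_world"]); a=np.array([(u-c["cx"])/c["fx"],-(v-c["cy"])/c["fy"]]); t=np.linalg.norm(a)
    d=T[:3,:3]@np.append(a/t*np.sin(t),-np.cos(t)); o=T[:3,3]; return o+d*(z-o[2])/d[2]
E
python3 -c "
from h import *
c=dict(np.load('pics/w1.npz'))
for p in [(301,234),(397,227),(392,365),(307,365)]: print(fish(c,*p,.046).round(4))
go(.483,.3132,.12,.185)"
```

```text
[0.4774 0.2847 0.046 ]
[0.4631 0.3407 0.046 ]
[0.56   0.3609 0.046 ]
[0.5693 0.3025 0.046 ]
now [0.4892 0.3023 0.1203] yaw 0.173 tilt [-0.005 -0.009 -1.   ] shift cm [0.42 1.18 0.02] turn -0.012 shift after turn [0.41 1.19 0.02] F [0.7 0.6 0.1] w 0.0873 t 2.15
```

```bash
python3 -m jog '[[0.2,1.4,0,-0.022,0],[0,0,2,0,0],[0,0,2.5,0,0],[0,0,2.5,0,0],[0,0,1.5,0,0],[0,0,0,0,0],[0,0,0,0,0],[0,0,0,0,0.5],[0,0,0,0,0.5],[0,0,0,0,0.5]]' 15; python3 -c "
from h import *
go(.485,.3156,.03,.195)"
```

```text
time: 3.15
ee_pos: [0.4834, 0.3274, 0.0394]
eef_rot: [-0.105, 0.994, 0.0, 0.001]
ft_force: [0.1, -1.4, -0.6]
width: 0.0706
now [0.4834 0.3274 0.0394] yaw 0.21 tilt [ 0.002  0.001 -1.   ] shift cm [ 0.1  -1.19  0.94] turn 0.015 shift after turn [ 0.08 -1.19  0.94] F [ 0.1 -1.4 -0.6] w 0.0706 t 3.15
```

```bash
python3 -m jog '[[0,0,0,0,0],[0,0,0,0,0],[0,-0.7,0.4,0,0],[0,0,0.3,0,0],[0,0,0,0,0],[0,0,0,0,0.5],[0,0,0,0,0.5],[0,0,0,0,0.5],[0,0,0,0,0.5],[0,0,0,0,0.5]]' 20; python3 -c "
from h import *
go(.485,.3156,.03,.195)"
```

```text
time: 4.15
ee_pos: [0.4858, 0.3206, 0.033]
eef_rot: [-0.105, 0.995, 0.001, 0.002]
ft_force: [-1.2, -0.1, 1.1]
width: 0.0584
now [0.4858 0.3206 0.033 ] yaw 0.21 tilt [ 0.004  0.002 -1.   ] shift cm [ 0.18 -0.47  0.3 ] turn 0.015 shift after turn [ 0.18 -0.47  0.3 ] F [-1.2 -0.1  1.1] w 0.0584 t 4.15
```

```bash
python3 -c "
from h import *
go(.515,.1254,.033,-.095)"; 
```

```text
now [0.4858 0.3206 0.033 ] yaw 0.21 tilt [ 0.004  0.002 -1.   ] shift cm [  1.21 -19.7   -0.04] turn 0.305 shift after turn [ -4.76 -19.15  -0.04] F [-1.2 -0.1  1.1] w 0.0584 t 4.15
```

```bash
python3 -m jog '[[0,-0.2,0,0.1,0.6],[0,-0.2,0,0.1,0.6],[0,-0.2,0,0.1,0.6],[-0.6,-2.3,0,0,0.6],[-0.6,-2.3,0,0,0.6],[-0.6,-2.3,0,0,0.6],[-0.6,-2.3,0,0,0.6],[-0.6,-2.3,0,0,0.6],[-0.6,-2.3,0,0,0.6],[-0.6,-2.3,0,0,0.6]]' 25; python3 -c "
from h import *
go(.515,.1254,.033,-.095)"
```

```text
time: 5.15
ee_pos: [0.5123, 0.155, 0.0332]
eef_rot: [0.045, 0.999, 0.006, 0.003]
ft_force: [0.5, 1.9, 0.5]
width: 0.0584
now [0.5123 0.155  0.0332] yaw -0.09 tilt [ 0.007  0.011 -1.   ] shift cm [-0.54 -2.93 -0.01] turn 0.005 shift after turn [-0.55 -2.93 -0.01] F [0.5 1.9 0.5] w 0.0584 t 5.15
```

```bash
python3 -m jog '[[-0.2,-1.2,0,0,0.6],[0,-0.5,0,0,0.6],[0,0,0,0,0.6],[0,0,0,0,0.6],[0,0,0,0,0.6],[0,0,0,0,0.6],[0,0,0,0,0.6],[0,0,0,0,0.6],[0,0,0,0,0.6],[0,0,0,0,0.6]]'; python3 -c "
from h import *
go(.515,.1254,.033,-.095)
c=snap('top','t2',(230,160,340,270),5)"
```

```text
time: 6.15
ee_pos: [0.5129, 0.1368, 0.0331]
eef_rot: [0.045, 0.999, 0.005, 0.003]
ft_force: [0.2, -2.5, 1.2]
width: 0.0584
now [0.5129 0.1368 0.0331] yaw -0.091 tilt [ 0.007  0.01  -1.   ] shift cm [-0.31 -1.11  0.01] turn 0.004 shift after turn [-0.32 -1.11  0.01] F [ 0.2 -2.5  1.2] w 0.0584 t 6.15
```

View pics/t2.png

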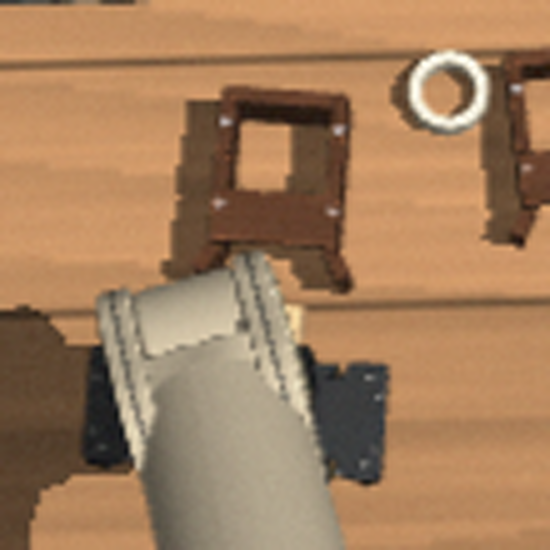

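```bash
python3 -m jog '[[-0.2,-0.7,0,0.004,0.6],[-0.1,-0.4,0,0,0.6],[0,0,0,0,0.6],[0,0,0,0,0.6],[0,0,0,0,0.6],[-0.8,0,0,0,0.6],[-0.8,0,0,0,0.6],[-0.8,0,0,0,0.6],[0,0,0,0,0.6],[0,0,0,0,0.6]]'; python3 -c "
from h import *
go(.600,.1174,.033,-.095)"
```

```text
time: 7.2
ee_pos: [0.5377, 0.1247, 0.0332]
eef_rot: [0.046, 0.999, 0.006, 0.001]
ft_force: [-3.6, 1.8, 4.5]
width: 0.0583
now [0.5377 0.1247 0.0332] yaw -0.093 tilt [ 0.002  0.012 -1.   ] shift cm [-6.27 -0.15  0.02] turn 0.002 shift after turn [-6.27 -0.14  0.02] F [-3.6  1.8  4.5] w 0.0583 t 7.2
```

```bash
python3 -m jog '[[-0.6,-0.1,0,0,0.6],[-0.7,-0.05,0,0,0.6],[-0.8,0,0,0,0.6],[-0.8,0,0,0,0.6],[0,0,0,0,0.6],[-0.8,0,0,0,0.6],[-0.8,0,0,0,0.6],[-0.7,0,0,0,0.6],[0,0,0,0,0.6],[0,0,0,0,0.6]]'; python3 -c "
from h import *
go(.600,.1174,.033,-.095)"
```

```text
time: 8.2
ee_pos: [0.5842, 0.1204, 0.0334]
eef_rot: [0.045, 0.999, 0.006, -0.006]
ft_force: [-1.9, 1.6, 2.4]
width: 0.0585
now [0.5842 0.1204 0.0334] yaw -0.091 tilt [-0.011  0.013 -1.   ] shift cm [-1.6  -0.15  0.02] turn 0.004 shift after turn [-1.6  -0.15  0.02] F [-1.9  1.6  2.4] w 0.0585 t 8.2
```

```bash
python3 -m jog '[[-0.6,0,0,0,0.6],[-0.5,0,0,0,0.6],[0,0,0,0,0.6],[0,0,0,0,0.14],[0,0,0,0,0.14],[0,0,0,0,0.14],[0,0,0,0,0.14],[1,0,0,0,0.14],[2,0,0,0,0.14],[2,0,0,0,0.14]]'; python3 -m jog '[[1,0,0,0,0.14],[0,0,0,0,0.14],[0,0,0,0,0.75],[0,0,0,0,0.75],[0,0,0,0,0.75],[0,0,0,0,0.75],[0,0,0,0,0.75],[0,0,0,0,0.75],[0,0,0,0,0.75],[0,0,0,0,0.75]]'; python3 -c "
from h import *
M=[.6295,.1145];a=-.095
go(M[0]-.055*np.cos(a),M[1]-.055*np.sin(a),.025,a)
c=snap('wrist','w2')"
```

```text
time: 9.2
ee_pos: [0.542, 0.1236, 0.033]
eef_rot: [0.046, 0.999, 0.006, -0.007]
ft_force: [0.3, -0.4, 0.0]
width: 0.075
time: 10.2
ee_pos: [0.5312, 0.1247, 0.0334]
eef_rot: [0.046, 0.999, 0.006, -0.007]
ft_force: [-0.1, -0.1, 0.6]
width: 0.024
now [0.5312 0.1247 0.0334] yaw -0.091 tilt [-0.014  0.013 -1.   ] shift cm [-4.39 -0.11  0.77] turn 0.004 shift after turn [-4.39 -0.09  0.77] F [-0.1 -0.1  0.6] w 0.024 t 10.2
```

View pics/w2.png

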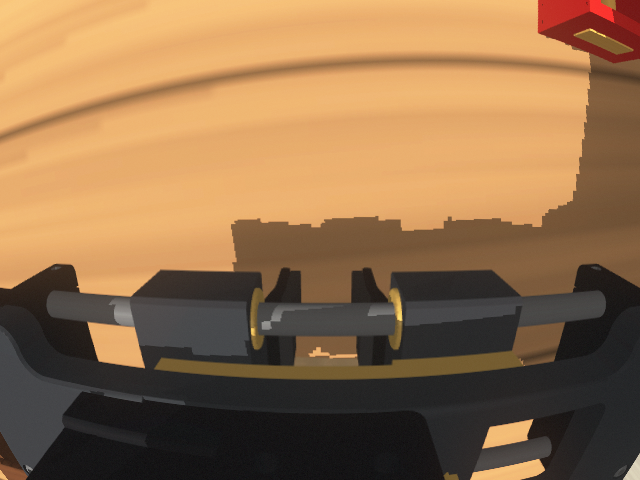

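The wrist view shows only the front end ahead of the fingers (330,358). Pushing now and watching force.

```bash
python3 -m jog '[[-1,-0.1,0.2,0,0.75],[-1.2,0,0.2,0,0.75],[-1,0,0,0,0.75],[-0.8,0,0,0,0.75],[-0.8,0,0,0,0.75],[-0.8,0,0,0,0.75],[-0.8,0,0,0,0.75],[-0.5,0,0,0,0.75],[0,0,0,0,0.75],[0,0,0,0,0.75]]'; python3 -c "
from h import *
M=[.6295,.1145];a=-.095
go(M[0]-.0145*np.cos(a),M[1]-.0145*np.sin(a),.025,a)"
```

```text
time: 11.25
ee_pos: [0.6055, 0.1169, 0.0272]
eef_rot: [0.045, 0.999, 0.006, -0.009]
ft_force: [-4.6, 0.1, 2.1]
width: 0.0216
now [0.6055 0.1169 0.0272] yaw -0.091 tilt [-0.016  0.013 -1.   ] shift cm [-0.97 -0.02  0.2 ] turn 0.004 shift after turn [-0.97 -0.02  0.2 ] F [-4.6  0.1  2.1] w 0.0216 t 11.25
```

```bash
python3 -m jog '[[-0.5,0,0,0,0.75],[-0.4,0,0,0,0.75],[-0.3,0,0,0,0.75],[-0.3,0,0,0,0.75],[-0.3,0,0,0,0.75],[-0.3,0,0,0,0.75],[-0.3,0,0,0,0.75],[-0.3,0,0,0,0.75],[-0.3,0,0,0,0.75],[-0.3,0,0,0,0.75]]'; python3 -c "
from h import *
M=[.6295,.1145];a=-.095
go(M[0]-.0145*np.cos(a),M[1]-.0145*np.sin(a),.025,a)"
```

```text
time: 12.25
ee_pos: [0.6142, 0.1166, 0.0259]
eef_rot: [0.043, 0.998, 0.005, -0.037]
ft_force: [-21.8, -0.8, 19.5]
width: 0.0219
now [0.6142 0.1166 0.0259] yaw -0.087 tilt [-0.074  0.013 -0.997] shift cm [-0.1  -0.06  0.08] turn 0.008 shift after turn [-0.1  -0.06  0.08] F [-21.8  -0.8  19.5] w 0.0219 t 12.25
```

```bash
python3 -m jog '[[0.5,0,0,0,0.75],[1,0,0,0,0.75],[1.5,0,0,0,0.75],[1.5,0,-1,0,0.75],[0,0,-3,0,0.75],[0,0,-4,0,0.75],[0,0,-4,0,0.75],[0,-1,-3,0,0.75],[0,-3,0,0,0.75],[0,-5,0,0,0.75]]'; python3 -c "
from h import *
go(.4651,-.3271,.15,-.115+np.pi/2);go(.4651,-.3271,.15,-.115-np.pi/2)"
```

```text
time: 13.25
ee_pos: [0.5707, 0.0347, 0.184]
eef_rot: [0.038, 0.999, 0.006, -0.033]
ft_force: [1.7, -1.4, -1.5]
width: 0.0212
now [0.5707 0.0347 0.184 ] yaw -0.076 tilt [-0.066  0.015 -0.998] shift cm [  7.58 -36.9    3.55] turn -1.531 shift after turn [37.17  6.12  3.55] F [ 1.7 -1.4 -1.5] w 0.0212 t 13.25
now [0.5707 0.0347 0.184 ] yaw -0.076 tilt [-0.066  0.015 -0.998] shift cm [  7.58 -36.9    3.55] turn 1.61 shift after turn [-37.17  -6.12   3.55] F [ 1.7 -1.4 -1.5] w 0.0212 t 13.25
```

```bash
python3 -m jog '[[0,0,0,-0.145,0.43],[0,0,0,-0.145,0.43],[0,0,0,-0.145,0.43],[0,0,0,-0.145,0.43],[0,0,0,-0.145,0.43],[0,0,0,-0.145,0.43],[0,0,0,-0.145,0.43],[0,0,0,-0.145,0.43],[0,0,0,-0.145,0.43],[0,0,0,-0.145,0.43]]'; python3 -c "
from h import *
go(.507,-.3985,.085,1.453); print(r.read_state()['joint_positions'])
c=dict(np.load('pics/top0.npz'));print(p2w(c,453,248,.0),p2w(c,453,258,0.))
c=snap('top','t3',(220,160,350,270),5)"
```

```text
time: 14.25
ee_pos: [0.5675, 0.0241, 0.1748]
eef_rot: [-0.567, 0.823, 0.022, -0.032]
ft_force: [0.8, -0.3, -1.4]
width: 0.0494
now [0.5675 0.0241 0.1748] yaw 1.205 tilt [-0.078 -0.    -0.997] shift cm [ 41.38 -10.07   9.43] turn -0.248 shift after turn [42.59  0.37  9.43] F [ 0.8 -0.3 -1.4] w 0.0494 t 14.25
[ 0.08674003  0.32417496 -0.24867218  1.62880548  0.07005566  1.27588752
  2.60180617]
[ 0.49110014 -0.44785014  0.        ] [ 0.45732583 -0.44597973  0.        ]
```

View pics/t3.png

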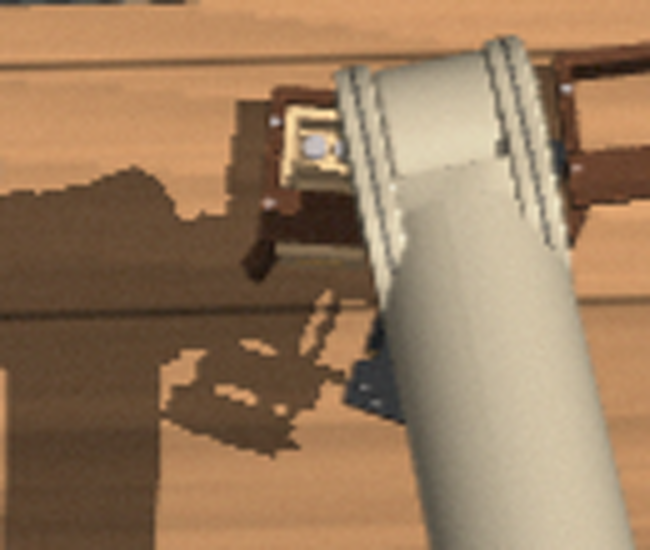

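The top view shows the narrow tray in its dock, back edge at the stop near (315,110). Joint 7 came right up to its range, so I turn the other way.

```bash
T='no'; python3 -m jog '[[0,0,0,0.145,0.43],[0,0,0,0.145,0.43],[0,0,0,0.145,0.43],[0,0,0,0.145,0.43],[0,0,0,0.145,0.43],[0,0,0,0.145,0.43],[0,0,0,0.145,0.43],[0,0,0,0.145,0.43],[0,0,0,0.145,0.43],[0,0,0,0.145,0.43]]' && python3 -m jog '[[0,0,0,0.145,0.43],[0,0,0,0.145,0.43],[0,0,0,0.145,0.43],[0,0,0,0.145,0.43],[0,0,0,0.145,0.43],[0,0,0,0.145,0.43],[0,0,0,0.145,0.43],[0,0,0,0.145,0.43],[0,0,0,0.12,0.43],[0,0,0,0,0.43]]'; python3 -c "
from h import *
go(.507,-.3985,.085,-1.689); print(r.read_state()['joint_positions'])"
```

```text
time: 15.3
ee_pos: [0.5679, 0.0197, 0.1749]
eef_rot: [0.144, 0.989, -0.003, -0.034]
ft_force: [0.3, 0.0, -0.4]
width: 0.0498
time: 16.3
ee_pos: [0.5695, 0.0171, 0.1777]
eef_rot: [0.724, 0.689, -0.018, -0.02]
ft_force: [0.5, -0.1, 0.1]
width: 0.0496
now [0.5695 0.0171 0.1777] yaw -1.621 tilt [-0.053  0.004 -0.999] shift cm [-41.83  -3.67   9.42] turn 0.068 shift after turn [-41.99  -0.8    9.42] F [ 0.5 -0.1  0.1] w 0.0496 t 16.3
[-0.21504683  0.29238635  0.13249379  1.66054621 -0.04950369  1.244169
 -0.11988036]
```

```bash
python3 -m jog '[[0,0,0,0.068,0.43],[-4,0,0,0,0.43],[-5,0,0,0,0.43],[-5,-0.1,0,0,0.43],[-5,-0.1,0.5,0,0.43],[-5,-0.1,1,0,0.43],[-5,-0.1,1,0,0.43],[-4,-0.1,1,0,0.43],[-4,-0.1,1,0,0.43],[-2,0,1,0,0.43]]'; python3 -m jog '[[0,0,0,0,0.43],[0,0,0,0,0.43],[0,0,0,0,0.43],[0,0,0,0,0.43],[0,0,0,0,0.43],[0,0,0,0,0.43],[0,0,0,0,0.43],[0,0,0,0,0.43],[0,0,0,0,0.43],[0,0,0,0,0.43]]';python3 -c "
from h import *
go(.507,-.3985,.085,-1.689)"
```

```text
time: 17.3
ee_pos: [0.5232, -0.3748, 0.1272]
eef_rot: [0.734, 0.679, -0.014, -0.013]
ft_force: [0.1, -0.1, 0.3]
width: 0.0494
time: 18.3
ee_pos: [0.5242, -0.3735, 0.1284]
eef_rot: [0.731, 0.683, -0.013, -0.011]
ft_force: [-0.4, 0.6, 0.1]
width: 0.0498
now [ 0.5242 -0.3735  0.1284] yaw -1.639 tilt [-0.035 -0.002 -0.999] shift cm [-2.59 -1.39  4.4 ] turn 0.05 shift after turn [-2.66 -1.26  4.4 ] F [-0.4  0.6  0.1] w 0.0498 t 18.3
```

```bash
python3 -m jog '[[-1.5,-0.7,1,0.05,0.43],[-1.0,-0.4,1.5,0,0.43],[0,0,1.2,0,0.43],[0,0,0,0,0.43],[0,0,0,0,0.43],[0,0,0,0,0.43],[0,0,0,0,0.43],[0,0,0,0,0.43],[0,0,0,0,0.43],[0,0,0,0,0.43]]';python3 -c "
from h import *
go(.507,-.3985,.030,-1.689)"
```

```text
time: 19.3
ee_pos: [0.5079, -0.3999, 0.0881]
eef_rot: [0.749, 0.662, -0.014, -0.011]
ft_force: [-0.1, 1.3, 0.6]
width: 0.0495
now [ 0.5079 -0.3999  0.0881] yaw -1.694 tilt [-0.036 -0.002 -0.999] shift cm [0.16 0.1  5.81] turn -0.005 shift after turn [0.16 0.1  5.81] F [-0.1  1.3  0.6] w 0.0495 t 19.3
```

```bash
python3 -m jog '[[0,0.1,1.5,0,0.43],[0,0,2,0,0.43],[0,0,1.5,0,0.43],[0,0,0.6,0,0.43],[0,0,0,0,0.43],[0,0,0,0,0.43],[0.6,0,0,0,0.43],[1,0,0,0,0.43],[1,0,0,0,0.43],[1,0,0,0,0.43]]';python3 -c "
from h import *
go(.520,-.1785,.030,.087-np.pi/2)"
```

```text
time: 20.3
ee_pos: [0.5117, -0.3639, 0.0291]
eef_rot: [0.75, 0.662, -0.014, -0.01]
ft_force: [0.3, -1.4, -0.9]
width: 0.0496
now [ 0.5117 -0.3639  0.0291] yaw -1.696 tilt [-0.034 -0.004 -0.999] shift cm [18.5  -1.49 -0.2 ] turn -0.212 shift after turn [18.4   2.44 -0.2 ] F [ 0.3 -1.4 -0.9] w 0.0496 t 20.3
```

```bash
python3 -m jog '[[1.2,0,0,-0.014,0.43],[1.2,0,0,-0.014,0.43],[1.2,0,0,-0.014,0.43],[1.2,0,0,-0.014,0.43],[1.2,0,0,-0.014,0.43],[1.2,0,0,-0.014,0.43],[1.2,0,0,-0.014,0.43],[1.2,0,0,-0.014,0.43],[1.2,0,0,-0.014,0.43],[1.0,0,0,-0.014,0.43]]';python3 -c "
from h import *
go(.520,-.1785,.030,.087-np.pi/2)"
```

```text
time: 21.3
ee_pos: [0.5198, -0.2345, 0.0292]
eef_rot: [0.696, 0.717, -0.013, -0.01]
ft_force: [-0.7, -2.4, -0.2]
width: 0.0494
now [ 0.5198 -0.2345  0.0292] yaw -1.541 tilt [-0.032 -0.005 -0.999] shift cm [ 5.6   0.18 -0.11] turn -0.057 shift after turn [ 5.58  0.5  -0.11] F [-0.7 -2.4 -0.2] w 0.0494 t 21.3
```

```bash
python3 -m jog '[[1.1,0,0,-0.014,0.43],[1.1,0,0,-0.014,0.43],[1.1,0,0,-0.014,0.43],[0.9,0,0,-0.014,0.43],[0.6,0,0,0,0.43],[0.3,0,0,0,0.43],[0,0,0,0,0.43],[0,0,0,0,0.43],[0,0,0,0,0.43],[0,0,0,0,0.43]]';python3 -c "
from h import *
go(.520,-.1785,.030,.087-np.pi/2)
c=snap('top','t4',(310,160,440,270),5)"
```

```text
time: 22.3
ee_pos: [0.5165, -0.1777, 0.0291]
eef_rot: [0.674, 0.739, -0.012, -0.011]
ft_force: [1.2, -0.1, -0.8]
width: 0.0492
now [ 0.5165 -0.1777  0.0291] yaw -1.479 tilt [-0.033 -0.004 -0.999] shift cm [-0.11  0.34 -0.1 ] turn 0.005 shift after turn [-0.11  0.34 -0.1 ] F [ 1.2 -0.1 -0.8] w 0.0492 t 22.3
```

View pics/t4.png

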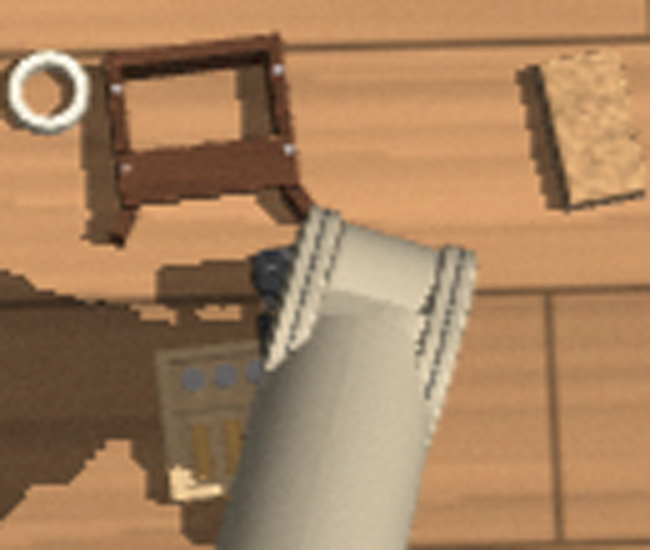

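Top view: the wide tray stands before its dock, left edge from (158,352) to (175,500).

```bash
python3 -c "
from h import *
c=dict(np.load('pics/t4.npz'))
A=p2w(c,310+158/5-.4,160+352/5-.4,.03);B=p2w(c,310+175/5-.4,160+500/5-.4,.03);d=A-B;a=np.arctan2(d[1],d[0]);print(A,B,np.linalg.norm(d),a)
C=(A+B)/2+.046*np.array([np.sin(.09),-np.cos(.09),0]);print('ctr',C)
m=np.array([.6605,-.11]);R=np.array([[np.cos(.087),np.sin(.087)],[-np.sin(.087),np.cos(.087)]]);print('dockframe',R@(C[:2]-m))
"
```

```text
[ 0.55767684 -0.07247858  0.03      ] [ 0.45854212 -0.08069474  0.03      ] 0.0994746034284832 0.08268973918954009
ctr [ 0.51224389 -0.12240048  0.03      ]
dockframe [-0.14877287  0.00052843]
```

```bash
python3 -m jog '[[-1,0,0,0,0.43],[-1,0,0,0,0.43],[0,0,-3,0,0.43],[0,0,-4,0,0.43],[0,0,-3,-0.145,0.43],[0,0,0,-0.145,0.43],[0,0,0,-0.145,0.43],[0,0,0,-0.145,0.43],[0,0,0,-0.145,0.43],[0,0,0,-0.145,0.43]]'; python3 -m jog '[[0,0,0,-0.145,0.43],[0,0,0,-0.145,0.43],[0,0,0,-0.145,0.43],[0,0,0,-0.145,0.43],[0,0,0,-0.12,0.43],[0,0,0,0,0.43],[0,0,0,0,0.43],[0,0,0,0,0.43],[0,0,0,0,0.43],[0,0,0,0,0.43]]'; python3 -c "
from h import *
go(.437,-.1295,.09,.087); print(r.read_state()['joint_positions'])
c=dict(np.load('pics/top0.npz'))
for p in [(362,293),(392,287),(398,317)]: print(p2w(c,*p,.03))"
```

```text
time: 23.35
ee_pos: [0.5209, -0.2086, 0.1337]
eef_rot: [0.289, 0.957, -0.008, -0.015]
ft_force: [-0.2, -0.6, -0.3]
width: 0.0497
time: 24.35
ee_pos: [0.5195, -0.2177, 0.1336]
eef_rot: [-0.064, 0.998, -0.002, -0.017]
ft_force: [0.1, 0.4, -0.0]
width: 0.05
now [ 0.5195 -0.2177  0.1336] yaw 0.128 tilt [-0.033 -0.007 -0.999] shift cm [6.91 9.81 4.57] turn 0.041 shift after turn [7.31 9.52 4.57] F [ 0.1  0.4 -0. ] w 0.05 t 24.35
[0.27602872 0.30368586 0.03540332 1.74033172 0.00668446 1.12753525
 2.00573314]
[ 0.34707862 -0.13430468  0.03      ]
[ 0.36413359 -0.23347918  0.03      ]
[ 0.26599475 -0.248965    0.03      ]
```

Purple tray ends at x≈0.365, so there is room.

```bash
python3 -m jog '[[0,0,0,0.041,0.43],[1.5,2,0.5,0,0.43],[2,2.5,1,0,0.43],[2,2.5,1,0,0.43],[1,1.5,1,0,0.43],[0,0,0,0,0.43],[0,0,0,0,0.43],[0,0,0,0,0.43],[0,0,0,0,0.43],[0,0,0,0,0.43]]';python3 -c "
from h import *
go(.437,-.1295,.03,.087)"
```

```text
time: 25.35
ee_pos: [0.447, -0.1384, 0.1011]
eef_rot: [-0.039, 0.999, -0.004, -0.015]
ft_force: [-0.5, -0.4, -0.5]
width: 0.0495
now [ 0.447  -0.1384  0.1011] yaw 0.078 tilt [-0.029 -0.009 -1.   ] shift cm [0.72 1.01 7.12] turn -0.009 shift after turn [0.71 1.02 7.12] F [-0.5 -0.4 -0.5] w 0.0495 t 25.35
```

```bash
python3 -m jog '[[0.7,1,0,-0.009,0.43],[0,0,0,0,0.43],[0,0,1.5,0,0.43],[0,0,2.5,0,0.43],[0,0,2,0,0.43],[0,0,1,0,0.43],[0,0,0,0,0.43],[0,0,0,0,0.43],[0,0,0,0,0.43],[0,0,0,0,0.43]]';python3 -c "
from h import *
m=np.array([.6605,-.11]);a=.087
e=m-.095*np.array([np.cos(a),np.sin(a)]);go(e[0],e[1],.028,a)"
```

```text
time: 26.35
ee_pos: [0.4391, -0.1292, 0.0325]
eef_rot: [-0.044, 0.999, -0.004, -0.012]
ft_force: [-0.0, -0.2, 0.1]
width: 0.0493
now [ 0.4391 -0.1292  0.0325] yaw 0.088 tilt [-0.023 -0.01  -1.   ] shift cm [-12.73  -0.02   0.14] turn 0.001 shift after turn [-1.273e+01 -1.000e-02  1.400e-01] F [-0.  -0.2  0.1] w 0.0493 t 26.35
```

```bash
python3 -m jog '[[-0.6,0,0.2,0,0.43],[-0.8,0,0.1,0,0.43],[-1,0,0,0,0.43],[-1.2,0,0,0,0.43],[-1.2,0,0,0,0.43],[-1.2,0,0,0,0.43],[-1.2,0,0,0,0.43],[-1.2,0,0,0,0.43],[-1.2,0,0,0,0.43],[-0.6,0,0,0,0.43]]';python3 -c "
from h import *
m=np.array([.6605,-.11]);a=.087
e=m-.095*np.array([np.cos(a),np.sin(a)]);go(e[0],e[1],.028,a)"
```

```text
time: 27.35
ee_pos: [0.5466, -0.1201, 0.0262]
eef_rot: [-0.043, 0.999, -0.004, -0.016]
ft_force: [-3.8, -0.8, 3.2]
width: 0.0495
now [ 0.5466 -0.1201  0.0262] yaw 0.087 tilt [-0.031 -0.01  -0.999] shift cm [-1.93  0.02 -0.24] turn -0.0 shift after turn [-1.93  0.02 -0.24] F [-3.8 -0.8  3.2] w 0.0495 t 27.35
```

Tray back is at about the mouth; a look before it enters.

```bash
python3 -c "
from h import *
c=snap('top','t5',(310,160,420,260),6)"
```

```text
(no output)
```

View pics/t5.png

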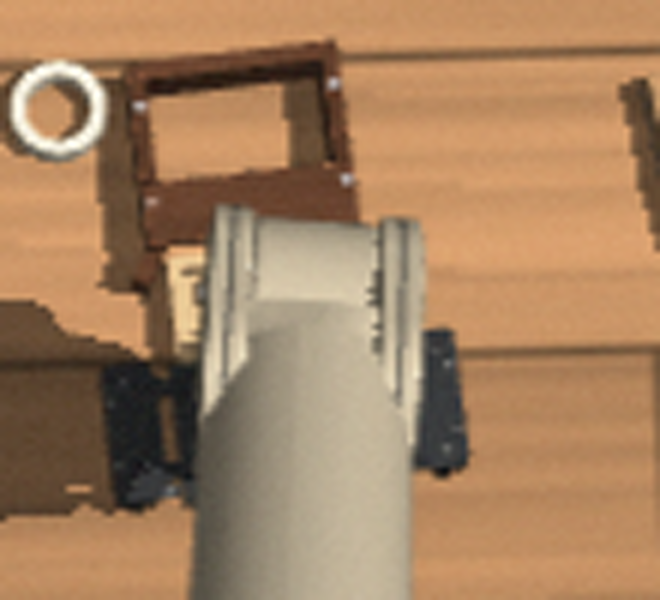

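The tray's left edge enters at (165,250), in line with the channel. Pushing on.

```bash
python3 -m jog '[[-0.6,0,-0.1,0,0.43],[-0.7,0,-0.1,0,0.43],[-0.7,0,0,0,0.43],[-0.7,0,0,0,0.43],[-0.7,0,0,0,0.43],[-0.7,0,0,0,0.43],[-0.7,0,0,0,0.43],[-0.7,0,0,0,0.43],[0,0,0,0,0.43],[0,0,0,0,0.43]]';python3 -c "
from h import *
m=np.array([.6605,-.11]);a=.087
e=m-.0155*np.array([np.cos(a),np.sin(a)]);go(e[0],e[1],.028,a)"
```

```text
time: 28.4
ee_pos: [0.6064, -0.115, 0.0262]
eef_rot: [-0.043, 0.999, -0.005, -0.016]
ft_force: [-5.7, -0.1, 4.8]
width: 0.0497
now [ 0.6064 -0.115   0.0262] yaw 0.087 tilt [-0.031 -0.01  -0.999] shift cm [-3.88  0.03 -0.3 ] turn -0.0 shift after turn [-3.88  0.03 -0.3 ] F [-5.7 -0.1  4.8] w 0.0497 t 28.4
```

```bash
python3 -m jog '[[-0.6,0,-0.1,0,0.43],[-0.7,0,0,0,0.43],[-0.7,0,0,0,0.43],[-0.7,0,0,0,0.43],[-0.5,0,0,0,0.43],[-0.3,0,0,0,0.43],[-0.3,0,0,0,0.43],[-0.3,0,0,0,0.43],[-0.3,0,0,0,0.43],[-0.3,0,0,0,0.43]]';python3 -c "
from h import *
m=np.array([.6605,-.11]);a=.087
e=m-.0155*np.array([np.cos(a),np.sin(a)]);go(e[0],e[1],.028,a)"
```

```text
time: 29.4
ee_pos: [0.6455, -0.1121, 0.025]
eef_rot: [-0.042, 0.999, -0.004, -0.028]
ft_force: [-20.0, 0.1, 15.6]
width: 0.0494
now [ 0.6455 -0.1121  0.025 ] yaw 0.085 tilt [-0.056 -0.01  -0.998] shift cm [ 0.05  0.08 -0.3 ] turn -0.002 shift after turn [ 0.05  0.08 -0.3 ] F [-20.    0.1  15.6] w 0.0494 t 29.4
```

Home: it stopped at the predicted point with 20 N. Retreat and check both docks.

```bash
python3 -m jog '[[0.5,0,0,0,0.43],[1.5,0,0,0,0.43],[2,0,0,0,0.43],[2,0,-1,0,0.43],[0,0,-3,0,0.43],[0,0,-5,0,0.43],[0,0,-5,0,0.43],[0,0,-4,0,0.43],[3,-4,0,0,0.43],[3,-4,0,0,0.43]]'; python3 -m jog '[[0,-5,0,0,0.43],[0,-5,0,0,0.43],[0,-5,0,0,0.43],[0,-5,0,0,0.43],[0,-5,0,0,0.43],[0,-3,0,0,0.43],[0,0,0,0,0.43],[0,0,0,0,0.43],[0,0,0,0,0.43],[0,0,0,0,0.43]]'; python3 -c "
from h import *
snap('top','t6',(255,155,385,225),6)
snap('scene','s6',(230,240,400,340),4)"; python3 - <<'E'
import cv2,numpy as np
a=cv2.imread('pics/t6.png');b=cv2.imread('pics/s6.png')
b=cv2.resize(b,(340,200)) if 0 else b
h=420*b.shape[0]//0 if 0 else None
a=cv2.resize(a,(540,290));b=cv2.resize(b,(540,310))
cv2.imwrite('pics/f6.png',np.vstack([a,b]))
E
```

```text
time: 30.4
ee_pos: [0.5476, -0.1929, 0.2178]
eef_rot: [-0.05, 0.999, -0.003, -0.02]
ft_force: [0.4, -1.7, -0.3]
width: 0.05
time: 31.4
ee_pos: [0.5769, -0.4805, 0.222]
eef_rot: [-0.05, 0.999, -0.008, -0.012]
ft_force: [0.0, 0.2, 0.7]
width: 0.0495
```

View pics/f6.png

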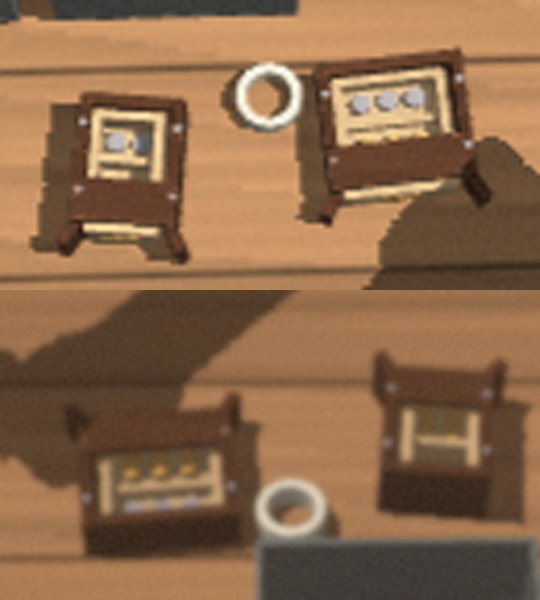

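Both trays sit in their docks with the back walls at the stops: narrow at (130,115), wide at (390,75). One numeric check of the fronts, and of the other items against the first picture.

```bash
python3 -c "
from h import *
c=dict(np.load('pics/t6.npz'));o=np.load('pics/top0.npz')['pixels']
for m,a,h,w in([.6295,.1145],-.095,.046,.029),([.6605,-.11],.087,.03,.046):
  for x in(-.005,-.015):
    for s in(1,-1):
      u,v=w2p(c,[m[0]+x*np.cos(a)-s*w*np.sin(a),m[1]+x*np.sin(a)+s*w*np.cos(a),h]); print(x,s,round((u-255)*540/130),round((v-155)*290/70))
d=np.abs(c['pixels'].astype(int)-o).max(2)
for n,b in dict(glue=(193,176,220,204),mug=(134,222,172,250),screw=(178,184,190,232),red=(165,262,248,312),tape=(309,169,329,187),block=(415,168,440,205),purple=(360,285,400,325),green=(412,272,452,314),measure=(448,202,474,224),square=(452,244,498,278)).items():
  print(n,(d[b[1]:b[3],b[0]:b[2]]>40).mean().round(3))
print(r.read_state()['ft_force'])
"
```

```text
-0.005 1 85 229
-0.005 -1 157 234
-0.015 1 84 241
-0.015 -1 157 246
-0.005 1 345 196
-0.005 -1 458 183
-0.015 1 346 208
-0.015 -1 460 196
glue 0.0
mug 0.0
screw 0.0
red 0.002
tape 0.0
block 0.057
purple 0.216
green 0.802
measure 0.323
square 0.533
[ 0.15622568  0.07536253 -0.29978499]
```

The fronts match home. The right-hand items are hidden by the arm, so I move it aside to check them.

```bash
python3 -m jog '[[0,4,0,0,0.43],[0,5,0,0,0.43],[0,5,0,0,0.43],[0,5,0,0,0.43],[0,5,0,0,0.43],[0,5,0,0,0.43],[0,5,0,0,0.43],[0,5,0,0,0.43],[0,5,0,0,0.43],[0,0,0,0,0.43]]'; python3 -m jog '[[0,5,0,0,0.43],[0,5,0,0,0.43],[0,5,0,0,0.43],[0,4,0,0,0.43],[0,0,0,0,0.43],[0,0,0,0,0.43],[0,0,0,0,0.43],[0,0,0,0,0.43],[0,0,0,0,0.43],[0,0,0,0,0.43]]'; python3 -c "
from h import *
c=snap('top','t7');o=np.load('pics/top0.npz')['pixels']
d=np.abs(c['pixels'].astype(int)-o).max(2)
for n,b in dict(block=(415,168,440,205),purple=(360,285,400,325),green=(412,272,452,314),measure=(448,202,474,224),square=(452,244,498,278)).items():
  print(n,(d[b[1]:b[3],b[0]:b[2]]>40).mean().round(3))
print(r.read_state()['ft_force'],r.read_state()['time'])
print(r.close_job())"
```

```text
time: 32.5
ee_pos: [0.53, -0.0353, 0.2171]
eef_rot: [-0.056, 0.998, -0.009, -0.009]
ft_force: [-0.9, -0.1, 0.0]
width: 0.0495
time: 33.5
ee_pos: [0.5075, 0.1505, 0.2173]
eef_rot: [-0.058, 0.998, -0.009, -0.005]
ft_force: [0.5, 0.2, 0.3]
width: 0.0498
block 0.0
purple 0.0
green 0.0
measure 0.0
square 0.0
[ 0.09110891 -0.75911208  0.12935831] 33.55
the job is handed in; nothing more can be done
None
```

Both trays are home in their own docks, and I handed the job in at about 33.6 s.

- **Narrow tray:** I gripped it by its sides, slid it along the bench into its dock, and pushed the front until it stopped against the back (about 22 N).
- **Wide tray:** I pushed it from its side with both fingers to line it up, then pushed the front until it stopped (about 20 N).

**Last checks:**
- The front edges of both trays matched their home positions in the top camera, to about a pixel.
- Each final push stopped within about 1 mm of where it should.
- The arm was clear of everything, with the wrist force near zero.
- Image differences from the start show the other items and look-alikes unmoved.

**Two things were not clean:**
- **Joint 7:** it read 2.602 rad once, against the stated 2.6 limit, while turning in free air. I reversed it at once, but strictly it touched or just passed its range.
- **Tool tilt:** the tool leaned by up to about 4° during the final pushes, with 16–20 N of vertical force. The trays still looked level in the docks.

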